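# Scrape the chocolate chips into the board's tray

### The arm

A 7-joint arm with a two-finger parallel gripper is mounted at the origin on the work surface. World frame = base frame: x ahead of the robot, y to its left, z up, the work surface at z = 0. Lengths are in m, angles in rad, forces in N, time in s.
With the tool pointing down it reaches from about 0.4 to 0.85 m from the base axis. Payload 4.5 kg.
Tool frame: the origin (TCP) lies where the fingers leave the gripper's body, on its centre line; the fingertips stand 73 mm ahead of it and the grasp point (between the pads) lies 54 mm ahead of it; z points along the fingers, y is the direction in which the jaws open and shut (so a half turn about z gives the same grasp; the last joint's range is limited). The gripper opens to 85 mm and grips with 20 to 120 N. Pads are 22 mm wide; open, the fingers measure 114 mm over their backs; the gripper's body (76 mm by 85 mm) begins 54 mm behind the grasp point. The pads swing forward as they close: fully open they stand 13 mm farther back than shut.
Start: joints at [1.314, 0.689, -0.195, 1.565, 0.157, 0.902, -0.215], TCP at [0.179, -0.599, 0.304] pointing down, gripper open.
Joint ranges: [-3.01, 3.01], [-0.46, 2.08], [-1.47, 1.51], [0.13, 2.56], [-1, 4.14], [0.04, 2.09], [-2.66, 2.66]. Speed limits (rad/s): [2.57, 2.57, 3.14, 3.14, 3.14, 3.14, 3.14].

### API

Orientations are given as [roll, pitch, yaw] about the fixed x, y, z axes, in that order (R = Rz(yaw) Ry(pitch) Rx(roll)).
In Python, from station import bot, eyes gives the robot as it stands.
- The arm moves only by the tool move_arm, never from a script. Its argument "commands" is one flat list of numbers, 5 for each row, row after row: the closure, from -1 (fully open) to 1 (shut), then the shift along the tool's x, y, z in mm, then the turn about the tool's z in rad. A call has exactly 8 rows; each row is the pose to reach, as a shift and turn from the pose commanded when the call began, along the tool's axes at that moment; what a row does not reach only later rows make up. A row lasts 1/8 s, in which the tool goes at most 62.5 mm and 10.7 degrees, less where a joint would pass 70% of its speed; a pose out of reach is approached as far as the arm can. A call with a gripper value outside its range is refused whole. The fingers move at their own pace and stop on an object; "newtons" is the grip in N (left out, the last holds). Time passes only in rows, so rows that repeat a pose let the fingers close, or fill a call up. It gives the time, the measured TCP pose, the force and the opening at its end, in the units of the state.
- bot.read_state(): the state, without advancing time (a new reading comes with each control period).
- eyes.grab_frame(name): name is "side" or "top"; returns a dict with "frame" (384x512x3 uint8, red, green, blue), "fx", "fy", "cx", "cy" (pixels), "world_to_cam" (4x4, takes a point from world to camera coordinates). Camera axes: x right, y up, looking along -z (the intrinsics and any distortion apply to the point x, -y, -z); pixel columns grow to the right and rows downward; lengths in m; the calibration is good to about 2 mm. A picture is of the moment at which its call begins. There is no depth.
- bot.close_job(): hands the job in, once; it reports no verdict.
The state is a dict: "time": time; "joint_pos": joint angles; "joint_vel": joint speeds; "effort": joint torques, N m; "eef_pos": TCP position; "eef_rot": TCP orientation; "ft_force": force on the tool from outside, world axes, zero at the start; "wrist_torque": the same for the moment, N m; "finger_gap": finger opening in m.
Only numpy, scipy, OpenCV 4.12 (cv2) and the standard library are available. Lean on these libraries where they do the work, as an engineer would, in place of code of your own. Each camera call takes 0.05 s, during which the arm holds its last target. There are 200 camera calls.

### The job

Pick up the orange scraper block by its handle and use it to wipe both loose chocolate chips off the wooden board into the steel tray joined to the board's end; do not touch the chips with the fingers. Keep hold of the scraper until both chips lie in the tray, then leave the scraper standing upright on the wooden board and let go of it.

Things in the scene. Friction and masses are not known exactly. Their poses are not given: they have to be found in the camera images.
- scraper: Orange scraper block, black band round its foot, loose, upright, left of the board (not the dark wooden brush near it). Origin: centre of underside; z up, x (across thickness) roughly to world -y. Foot 36 mm (x) by 130 (y), 22 high; on it a handle 24 mm (x) by 90 (y), from 22 to 72 mm height: grip that along x from above. Both broad faces alike, either may push. About 160 g.
- board: Pale wooden board with a steel tray at one end, fixed. Origin: centre of the wood, at counter height; x towards the tray (roughly world -y), z up. Wood x -130 to +130 mm, y -90 to +90, flat rimless top 30 mm above the counter. Open tray x 130 to 235, same width, floor 4 mm, walls 26 mm above the counter. Within 100 mm nothing is higher than 75 mm.
- chip_a: Loose dark brown chocolate chip, 32 by 26 mm, 13 mm high, 14 g, lying flat on the wood, in the board's frame within x -30 to +80 mm and y +20 to +42 mm, turned any way. Origin: centre of its underside.
- chip_b: Second such chip, lying flat on the wood, in the board's frame within x -30 to +80 mm and y -42 to -20 mm, turned any way. Origin: centre of its underside.
Things that resemble listed ones, but are neither listed nor needed, are in the scene too. What is shaped like the chip_b but purple or red is not meant. There is more than one size of the scraper; the job needs the smaller.

How it is judged:
By the outcome, as a careful person would: the job done as asked, in the order asked, and still so for the second after the job is handed in, with the robot touching nothing.
It also fails if it takes over 45 s, if anything falls off the work surface, if the arm or the gripper's body presses on something with over 40 N, if the wrist force passes 120 N, or if a joint passes its speed limit or range.

## Working session

There is one attempt and no reset: what is moved stays moved. The work goes in short steps, Python scripts to look and compute and a tool call to move; the robot and the scene stay as the last step left them, time stands still between calls to the robot, and variables do not carry over. Pictures are saved under pics/ and viewed, about 8 in all and at most 12, crops included, and the job is handed in when it is done.

Besides the shell and the picture viewer there is one more tool, called after "Request:" in YAML: its name, and indented under it one key for each argument. move_arm: Moves the arm, as the interface text tells. Its arguments: {"type":"object","properties":{"commands":{"type":"array"},"newtons":{"type":"number"}},"required":["commands"]}

```bash
mkdir -p pics; ls; python3 - <<'E'
from station import bot, eyes
import cv2
for n in("top","side"):
    d=eyes.grab_frame(n); cv2.imwrite(f"pics/{n}0.png",d["frame"][:,:,::-1]); print({k:v for k,v in d.items() if k!="frame"})
print(bot.read_state())
E
```

```text
pics
{'fx': 365.500029529156, 'fy': 365.500029529156, 'cx': 260.4708067253136, 'cy': 191.53810008504632, 'world_to_cam': array([[-9.05211855e-02, -9.95894507e-01, -2.12987262e-04,
         1.85404030e-01],
       [ 9.70494972e-01, -8.82604998e-02,  2.24387152e-01,
        -4.59410269e-01],
       [-2.23484730e-01,  2.01050879e-02,  9.74500057e-01,
        -6.64542490e-01],
       [ 0.00000000e+00,  0.00000000e+00,  0.00000000e+00,
         1.00000000e+00]])}
{'fx': 488.3059377346715, 'fy': 488.3059377346715, 'cx': 258.260577472527, 'cy': 190.22281464546793, 'world_to_cam': array([[ 0.94966788, -0.3125176 ,  0.02153285, -0.39146984],
       [ 0.13695337,  0.47602399,  0.86870302, -0.17994823],
       [-0.28173513, -0.82203036,  0.49486503, -0.58610713],
       [ 0.        ,  0.        ,  0.        ,  1.        ]])}
{'time': 0.1, 'joint_pos': array([ 1.31382886,  0.68991297, -0.19452898,  1.56625626,  0.15727245,
        0.90252619, -0.21506798]), 'joint_vel': array([-0.00209374, -0.00178382, -0.00316891, -0.00302403,  0.00016284,
        0.00077075, -0.0004536 ]), 'effort': array([-3.11910066e-03, -5.40600157e+01, -1.27120849e+00, -1.58983487e+01,
        9.41920647e-03,  4.39992335e-03,  6.74468097e-06]), 'eef_pos': array([ 0.17901594, -0.59831462,  0.30315202]), 'eef_rot': array([-3.13988155e+00,  1.01292009e-04,  2.90867668e-01]), 'ft_force': array([0.12734653, 0.34997097, 0.10822178]), 'wrist_torque': array([ 0.04767678, -0.01683031, -0.00640238]), 'finger_gap': 0.08526911050777547}
```

View pics/top0.png

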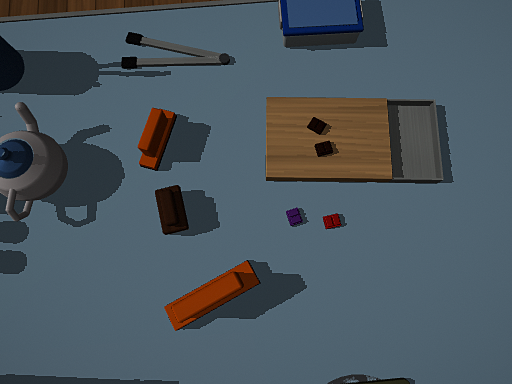

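View pics/side0.png

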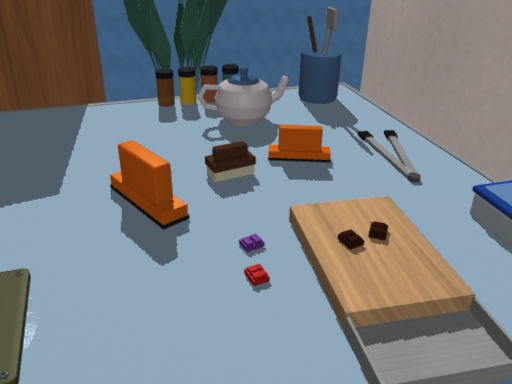

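Top view: small scraper at about (157,138), chips at (317,126) and (324,149), wood from (266,98) to (392,180), tray to the right. The orange block at (212,295) is the larger one. Side view: small scraper at (300,143), chips at (351,239) and (378,230).

```bash
cat > h.py <<'E'
import numpy as np, cv2
from station import bot, eyes
def ray(d,px,z):
    T=np.array(d["world_to_cam"]);R=T[:3,:3];c=-R.T@T[:3,3]
    px=np.atleast_2d(px).astype(float)
    v=np.c_[(px[:,0]-d["cx"])/d["fx"],-(px[:,1]-d["cy"])/d["fy"],-np.ones(len(px))]@R
    return c+v*((z-c[2])/v[:,2])[:,None]
def proj(d,p):
    T=np.array(d["world_to_cam"]);q=np.atleast_2d(p)@T[:3,:3].T+T[:3,3]
    return np.c_[d["cx"]-d["fx"]*q[:,0]/q[:,2],d["cy"]+d["fy"]*q[:,1]/q[:,2]]
E
python3 - <<'E'
from h import *
d=eyes.grab_frame("top");f=d["frame"];s=eyes.grab_frame("side")
hsv=cv2.cvtColor(f,cv2.COLOR_RGB2HSV)
o=cv2.inRange(hsv,(3,180,60),(14,255,255))
for c in cv2.findContours(o,0,2)[0]:
    if cv2.contourArea(c)>300: print("orange",cv2.minAreaRect(c),cv2.approxPolyDP(c,2,True).reshape(-1,2).tolist())
w=cv2.inRange(hsv,(8,60,80),(25,200,255)); w[:90]=0;w[190:]=0;w[:,:250]=0
c=max(cv2.findContours(w,0,2)[0],key=cv2.contourArea)
r=cv2.minAreaRect(c);print("wood",r);P=ray(d,cv2.approxPolyDP(c,3,True).reshape(-1,2),.03);print(cv2.approxPolyDP(c,3,True).reshape(-1,2).tolist(),P.round(4).tolist())
B=ray(d,cv2.boxPoints(r),.03);print("box world",B.round(4).tolist(),[np.linalg.norm(B[i]-B[i-1]).round(4) for i in range(4)])
dk=cv2.inRange(f,(0,0,0),(75,60,50));dk[:105]=0;dk[170:]=0;dk[:,:275]=0;dk[:,380:]=0
for c in cv2.findContours(dk,0,2)[0]:
    if cv2.contourArea(c)>30: r=cv2.minAreaRect(c);print("chip",r,ray(d,r[0],.0385).round(4))
a=cv2.resize(f[95:180,125:190],None,fx=6,fy=6,interpolation=2);b=cv2.resize(s["frame"][115:170,260:340],None,fx=4.6,fy=4.6,interpolation=2)
im=np.zeros((520,780,3),np.uint8);im[:a.shape[0],:a.shape[1]]=a;im[:b.shape[0],400:400+b.shape[1]]=b
g=cv2.resize(f[105:165,290:360],None,fx=4,fy=4);im[270:270+240,400:680]=g
cv2.imwrite("pics/c1.png",im[:,:,::-1])
E
```

```text
orange ((210.90939331054688, 295.15362548828125), (26.41938018798828, 96.69132995605469), 60.80251693725586) [[247, 261], [165, 306], [175, 330], [258, 283]]
orange ((152.8029327392578, 136.79196166992188), (23.067657470703125, 60.403079986572266), 19.983104705810547) [[155, 108], [151, 109], [138, 144], [139, 148], [147, 149], [162, 110], [168, 118], [156, 156], [150, 157], [142, 153], [139, 161], [142, 165], [153, 168], [173, 114]]
wood ((328.5587158203125, 137.3614959716797), (125.90130615234375, 80.14546966552734), 0.7252243161201477)
[[267, 97], [266, 176], [391, 178], [385, 98]] [[0.686, 0.1097, 0.03], [0.5108, 0.1284, 0.03], [0.4835, -0.1253, 0.03], [0.6607, -0.1427, 0.03]]
box world [[0.5097, 0.1303, 0.03], [0.6874, 0.1115, 0.03], [0.6591, -0.1577, 0.03], [0.483, -0.1252, 0.03]] [np.float64(0.2569), np.float64(0.1787), np.float64(0.2707), np.float64(0.1791)]
chip ((326.0000305175781, 148.50001525878906), (15.037208557128906, 22.070741653442383), 75.96376037597656) [[5.557e-01 4.000e-04 3.850e-02]]
chip ((319.05389404296875, 126.53077697753906), (21.70607566833496, 13.519783973693848), 29.744882583618164) [[0.6049 0.0085 0.0385]]
```

View pics/c1.png

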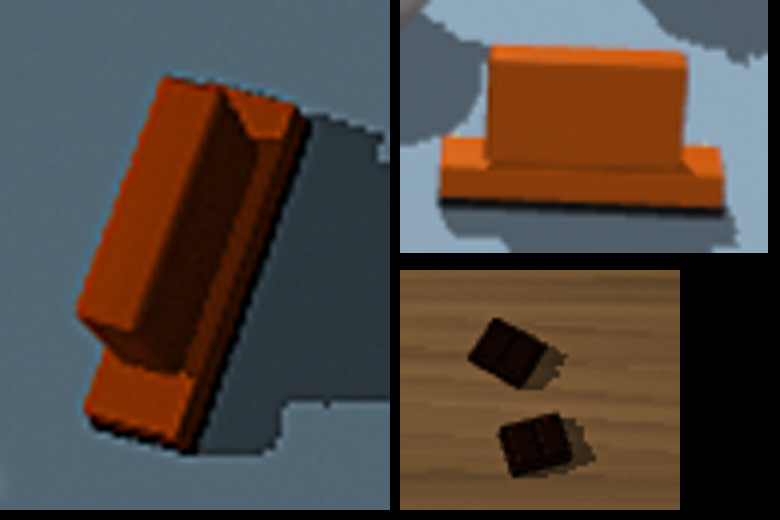

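The crop gives the handle's top face corners (in top-view pixels) as about (152,108), (161,110), (147,150), (138,147.5). The chip tops are centred at (317,125) and (324,148.5), and no shadow is included.

```bash
python3 - <<'E'
from h import *
d=eyes.grab_frame("top");s=eyes.grab_frame("side")
h=np.array([[163,77],[218,90],[133,332],[78,315]])/6+[125,95]-.4
H=ray(d,h,.072);print(H.round(4).tolist(),H.mean(0))
hs=np.array([[490-400,62],[686-400,70],[684-400,52],[492-400,45]])/4.6+[260,115]-.4
S=ray(s,hs,.072);print("side",S.round(4).tolist(),S.mean(0))
v=(H[0]+H[1]-H[2]-H[3])[:2];print("y-axis ang",np.arctan2(v[1],v[0]),np.linalg.norm(v)/2)
v=(S[2]+S[1]-S[0]-S[3])[:2];print("side ang",np.arctan2(v[1],v[0]),np.linalg.norm(v)/2)
C=np.array([.5853,-.0069]);yaw=-1.675;x=np.array([np.cos(yaw),np.sin(yaw)]);y=np.array([-x[1],x[0]])
for p in([317,125],[323.75,148.5]):
    q=ray(d,p,.042)[0,:2];print("chip",q,(q-C)@x,(q-C)@y)
for p in([378,230],[351,239]):
    q=ray(s,p,.037)[0,:2];print("chip side",q,(q-C)@x,(q-C)@y)
for p in ((.13,.09),(.13,-.09),(-.13,-.09),(-.13,.09)):
    w=np.r_[C+p[0]*x+p[1]*y,.03];print(p,w.round(4),proj(d,w).round(1),proj(s,w).round(1))
E
```

```text
[[0.6625, 0.3456, 0.072], [0.6562, 0.3273, 0.072], [0.5731, 0.3575, 0.072], [0.5806, 0.3753, 0.072]] [0.61811786 0.35142232 0.072     ]
side [[0.5706, 0.3494, 0.072], [0.6515, 0.3178, 0.072], [0.6595, 0.3374, 0.072], [0.5784, 0.368, 0.072]] [0.61499647 0.34314705 0.072     ]
y-axis ang -0.3480175330056055 0.08772516422743075
side ang -0.36657752629162516 0.08674820922793698
chip [0.60724172 0.01308239] -0.022156269060339736 0.019744230719812992
chip [0.55488739 0.00577361] -0.009441490845157947 -0.03156589560965331
chip side [0.60665562 0.00837483] -0.017413288553164746 0.019650967235507237
chip side [ 0.5556642  -0.00116346] -0.0026228453145191164 -0.030071730960358808
(0.13, 0.09) [ 0.6613 -0.1456  0.03  ] [[386.3  97.6]] [[474.6 291.7]]
(0.13, -0.09) [ 0.4823 -0.1268  0.03  ] [[391.9 178.5]] [[344.8 310.3]]
(-0.13, -0.09) [0.5093 0.1318 0.03  ] [[264.4 176.9]] [[288.9 202.9]]
(-0.13, 0.09) [0.6883 0.113  0.03  ] [[265.4  96.1]] [[387.7 193.5]]
```

Request:
move_arm:
  commands: [-1,430,-215,0,0.65,-1,430,-215,0,0.65,-1,430,-215,0,0.65,-1,430,-215,0,0.65,-1,430,-215,0,0.65,-1,430,-215,0,0.65,-1,430,-215,0,0.65,-1,430,-215,0,0.65]

```text
time: 1.3
eef_pos: [0.532, -0.2662, 0.3039]
eef_rot: [-3.14, -0.001, -0.356]
ft_force: [-1.1, -0.2, -0.2]
finger_gap: 0.0854
```

Request:
move_arm:
  commands: [-1,-135,-604,0,0,-1,-135,-604,0,0,-1,-135,-604,0,0,-1,-135,-604,0,0,-1,-135,-604,0,0,-1,-135,-604,0,0,-1,-135,-604,0,0,-1,-135,-604,0,0]

```text
time: 2.3
eef_pos: [0.599, 0.2278, 0.3039]
eef_rot: [3.142, -0.0, -0.359]
ft_force: [0.8, -0.6, 0.0]
finger_gap: 0.085
```

```bash
python3 - <<'E'
from h import *
p=bot.read_state();print(p["eef_pos"],p["eef_rot"])
y=p["eef_rot"][2]
d=np.array([.6165,.347])-p["eef_pos"][:2]
print(d@[np.cos(y),np.sin(y)],d@[np.sin(y),-np.cos(y)])
E
```

```text
[0.59897843 0.2277531  0.30394068] [ 3.14156890e+00 -3.12954516e-04 -3.59005079e-01]
-0.025492043712534714 -0.11780061371705186
```

Request:
move_arm:
  commands: [-1,-25,-118,0,0,-1,-25,-118,0,0,-1,-25,-118,40,0,-1,-25,-118,90,0,-1,-25,-118,124,0,-1,-25,-118,124,0,-1,-25,-118,124,0,-1,-25,-118,124,0]

```text
time: 3.3
eef_pos: [0.6182, 0.3454, 0.1822]
eef_rot: [-3.139, -0.003, -0.359]
ft_force: [0.9, 0.4, -0.5]
finger_gap: 0.0856
```

```bash
python3 - <<'E'
from h import *
p=bot.read_state();print(p["eef_pos"],p["eef_rot"])
d=eyes.grab_frame("top");s=eyes.grab_frame("side")
e=p["eef_pos"];y=p["eef_rot"][2];Y=np.array([np.sin(y),-np.cos(y),0])
tips=[e-[0,0,.060],e-[0,0,.06]+.0425*Y,e-[0,0,.06]-.0425*Y]
print(proj(d,tips),proj(s,tips),proj(s,[[.6165,.347,.072]]))
a=cv2.resize(d["frame"][80:190,90:220],None,fx=3,fy=3);b=cv2.resize(s["frame"][60:180,240:370],None,fx=3,fy=3)
im=np.zeros((360,780,3),np.uint8);im[:330,:390]=a;im[:360,390:]=b
cv2.imwrite("pics/c2.png",im[:,:,::-1])
E
```

```text
[0.61818642 0.34544733 0.1822206 ] [-3.13850050e+00 -2.60621864e-03 -3.59307390e-01]
[[144.54653041 117.28094593]
 [166.32651267 122.9608065 ]
 [122.92944405 111.64356593]] [[303.07038274 103.19501469]
 [303.91073434 110.62473845]
 [302.29081857  96.30272533]] [[300.39895527 126.26556444]]
```

View pics/c2.png

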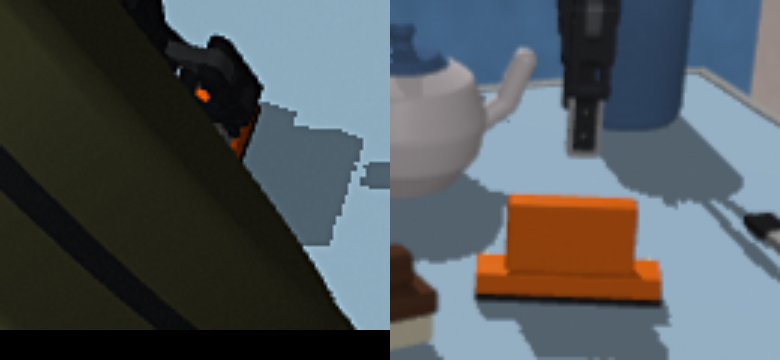

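The side view shows the fingertip at about (305,112), above the handle centre at (301,127), and both match the predictions. I'll descend and grip.

Request:
move_arm:
  commands: [-1,-2,0,40,0,-1,-2,0,77,0,-1,-2,0,77,0,1,-2,0,77,0,1,-2,0,77,0,1,-2,0,77,0,1,-2,0,77,0,1,-2,0,77,0]
  newtons: 60

```text
time: 4.4
eef_pos: [0.6156, 0.3461, 0.1037]
eef_rot: [-3.14, -0.001, -0.359]
ft_force: [-0.4, -0.4, 4.1]
finger_gap: 0.0232
```

Request:
move_arm:
  commands: [1,0,0,-50,0,1,0,0,-95,0,1,14,52,-95,-0.05,1,28,104,-95,-0.1,1,42,156,-95,-0.15,1,56,208,-95,-0.2,1,68,255,-95,-0.254,1,68,255,-95,-0.254]

```text
time: 5.4
eef_pos: [0.5882, 0.0756, 0.1975]
eef_rot: [3.136, 0.002, -0.114]
ft_force: [0.7, 0.3, -2.3]
finger_gap: 0.0234
```

```bash
python3 - <<'E'
from h import *
p=bot.read_state();print(p["eef_pos"],p["eef_rot"],p["finger_gap"],p["ft_force"])
d=eyes.grab_frame("top");s=eyes.grab_frame("side")
C=np.array([.5853,-.0069]);yaw=-1.675;x=np.array([np.cos(yaw),np.sin(yaw)]);y=np.array([-x[1],x[0]])
im=np.zeros((384,780,3),np.uint8)
for n,q in(("d",d),("s",s)):
    f=q["frame"].copy()
    for a in ((.13,.09),(.13,-.09),(-.13,-.09),(-.13,.09)):
        w=np.r_[C+a[0]*x+a[1]*y,.03]; cv2.circle(f,tuple(int(v) for v in proj(q,w)[0].round()),1,(0,255,0),-1)
    if n=="d": im[:,:390]=cv2.resize(f[60:210,230:450],(390,266))[0:384].shape and np.pad(cv2.resize(f[60:210,230:450],(390,266)),((0,118),(0,0),(0,0)))
    else: im[:,390:]=cv2.resize(f[100:360,250:514],(390,384))
cv2.imwrite("pics/c3.png",im[:,:,::-1])
E
```

```text
[0.58823714 0.0756122  0.19749455] [ 3.13579205e+00  2.09931023e-03 -1.14105740e-01] 0.023368788701853944 [ 0.71748654  0.33652031 -2.32044653]
```

View pics/c3.png

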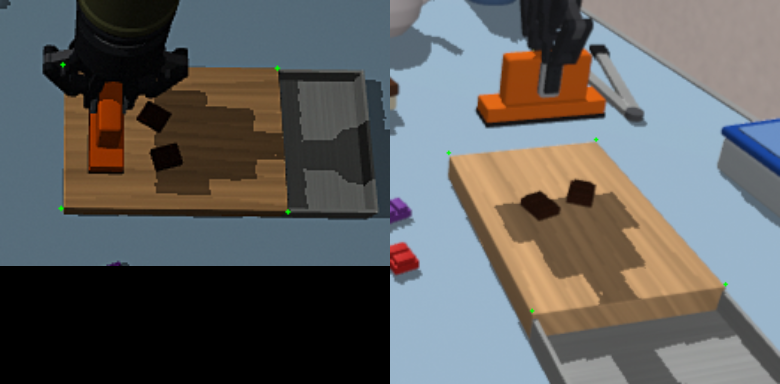

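The side view shows the scraper held upright above the back of the board. The board markers match the wood, and the chips are clear ahead of the foot.

Request:
move_arm:
  commands: [1,0,0,0,0,1,0,0,25,0,1,0,0,45,0,1,0,0,56,0,1,0,0,56,0,1,0,0,56,0,1,0,0,56,0,1,0,0,56,0]

```text
time: 6.5
eef_pos: [0.5894, 0.083, 0.1424]
eef_rot: [-3.141, -0.001, -0.105]
ft_force: [-0.5, 0.2, -1.8]
finger_gap: 0.0234
```

```bash
python3 - <<'E'
from h import *
p=bot.read_state();print(p["eef_pos"],p["eef_rot"],p["finger_gap"],p["ft_force"])
e=p["eef_pos"][:2];C=np.array([.5853,-.0069]);yaw=-1.675;x=np.array([np.cos(yaw),np.sin(yaw)]);y=np.array([-x[1],x[0]])
print((e-C)@x,(e-C)@y)
E
```

```text
[0.58944956 0.08299787 0.14242477] [-3.14138337e+00 -9.56845996e-04 -1.05239202e-01] 0.023420717204123725 [-0.54907896  0.20235614 -1.82151061]
-0.08984185082055665 -0.005223692850158837
```

Request:
move_arm:
  commands: [1,0,0,3,0,1,0,0,5,0,1,0,0,7,0,1,0,0,7.5,0,1,0,5,7.5,0,1,0,12,7.5,0,1,0,20,7.5,0,1,0,20,7.5,0]

```text
time: 7.5
eef_pos: [0.587, 0.0614, 0.1344]
eef_rot: [3.14, 0.0, -0.107]
ft_force: [0.4, 0.4, -2.1]
finger_gap: 0.0233
```

Request:
move_arm:
  commands: [1,0,10,0.3,0,1,0,22,0.3,0,1,0,34,0.3,0,1,0,46,0.3,0,1,0,58,0.3,0,1,0,70,0.3,0,1,0,82,0.3,0,1,0,94,0.3,0]

```text
time: 8.5
eef_pos: [0.5771, -0.0312, 0.1341]
eef_rot: [3.142, -0.0, -0.105]
ft_force: [-0.0, 0.9, -1.9]
finger_gap: 0.0232
```

```bash
cat > look.py <<'E'
from h import *
import sys
p=bot.read_state();print(p["eef_pos"],p["eef_rot"],p["finger_gap"],p["ft_force"])
e=p["eef_pos"][:2];C=np.array([.5853,-.0069]);yaw=-1.675;x=np.array([np.cos(yaw),np.sin(yaw)]);y=np.array([-x[1],x[0]])
print((e-C)@x,(e-C)@y)
d=eyes.grab_frame("top");s=eyes.grab_frame("side")
im=np.zeros((384,780,3),np.uint8)
im[:266,:390]=cv2.resize(d["frame"][60:210,230:450],(390,266))
im[:,390:]=cv2.resize(s["frame"][124:384,250:514],(390,384))
cv2.imwrite(sys.argv[1],im[:,:,::-1])
E
python3 look.py pics/c4.png
```

```text
[ 0.57714651 -0.03116481  0.13410242] [ 3.14155795e+00 -1.10418010e-04 -1.05142148e-01] 0.023218958597192398 [-0.03222713  0.91441026 -1.87820715]
0.024981277751574812 -0.005585352448628618
```

View pics/c4.png

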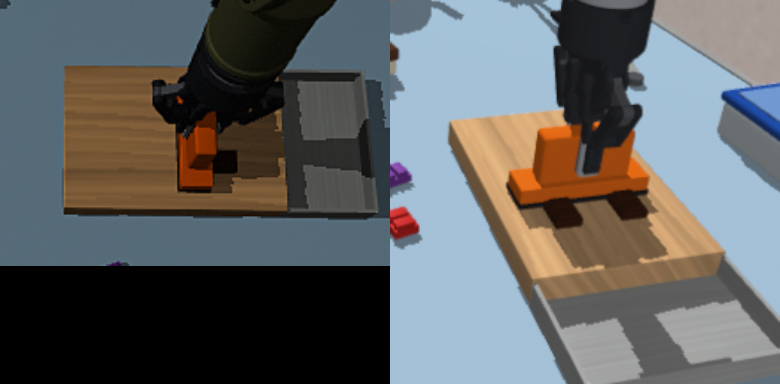

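The side view shows both chips in front of the foot at about (564,213) and (628,205) in the crop, well within its width.

Request:
move_arm:
  commands: [1,0,10,0,0,1,0,22,0,0,1,0,34,0,0,1,0,46,0,0,1,0,58,0,0,1,0,70,0,0,1,0,82,0,0,1,0,92,0,0]

```text
time: 9.6
eef_pos: [0.5674, -0.1229, 0.1341]
eef_rot: [3.141, -0.0, -0.106]
ft_force: [-0.2, -0.1, -1.8]
finger_gap: 0.0232
```

Request:
move_arm:
  commands: [1,0,8,0,0,1,0,16,0,0,1,0,22,0,0,1,0,26,0,0,1,0,26,0,0,1,0,26,0,0,1,0,26,0,0,1,0,26,0,0]

```text
time: 10.6
eef_pos: [0.565, -0.1473, 0.1393]
eef_rot: [3.141, -0.002, -0.105]
ft_force: [-10.0, 4.9, 41.4]
finger_gap: 0.0233
```

```bash
python3 look.py pics/c5.png
```

```text
[ 0.56497939 -0.14726771  0.13930715] [ 3.14144362e+00 -1.99222056e-03 -1.04939902e-01] 0.023331225754196497 [-10.02418759   4.92048582  41.39975339]
0.14171996796149633 -0.00561001227750043
```

View pics/c5.png

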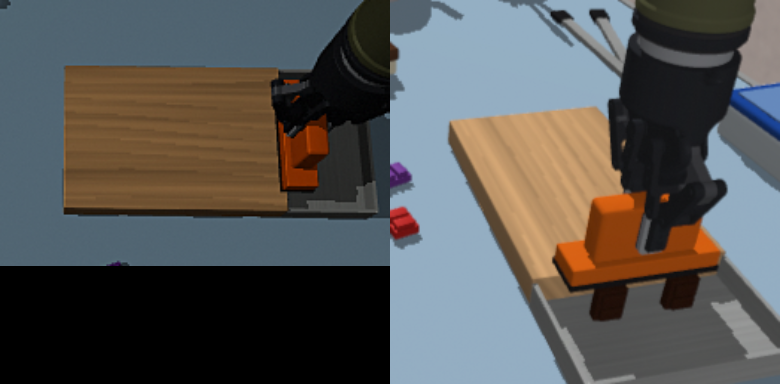

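Both chips have tipped over the edge and stand on end under the foot, at crop (608,302) and (680,292), which lifts it (41 N). I'll unload by raising and backing off.

Request:
move_arm:
  commands: [1,0,0,-4,0,1,0,0,-9,0,1,0,0,-14,0,1,0,0,-18,0,1,0,0,-18,0,1,0,0,-18,0,1,0,0,-18,0,1,0,0,-18,0]

```text
time: 11.7
eef_pos: [0.5648, -0.1477, 0.152]
eef_rot: [3.142, 0.0, -0.105]
ft_force: [-0.6, -0.1, -1.9]
finger_gap: 0.0233
```

```bash
python3 look.py pics/c6.png
```

```text
[ 0.56476391 -0.14773224  0.1519562 ] [ 3.14155872e+00  2.04928546e-04 -1.05210040e-01] 0.023250105669222816 [-0.58701196 -0.12931216 -1.93950043]
0.14220439492639214 -0.005776004771364442
```

View pics/c6.png

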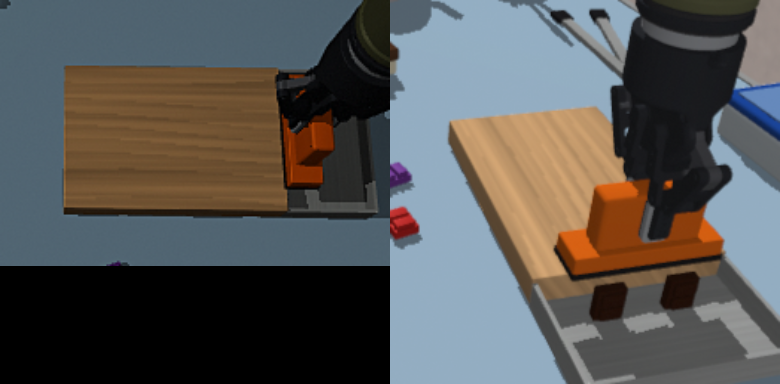

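Both chips now stand on edge in the tray against the board's end. I'll back off, lower to the wood, and topple them flat with the foot's face.

Request:
move_arm:
  commands: [1,0,-15,0,0,1,0,-35,0,0,1,0,-50,0,0,1,0,-50,6,0,1,0,-50,12,0,1,0,-50,17.5,0,1,0,-50,17.5,0,1,0,-50,17.5,0]

```text
time: 12.8
eef_pos: [0.5699, -0.0984, 0.1344]
eef_rot: [3.141, 0.0, -0.106]
ft_force: [-0.7, 0.5, -2.1]
finger_gap: 0.0234
```

Request:
move_arm:
  commands: [1,0,6,0,0,1,0,12,0,0,1,0,18,0,0,1,0,24,0,0,1,0,30,0,0,1,0,36,0,0,1,0,42,0,0,1,0,42,0,0]

```text
time: 13.8
eef_pos: [0.5655, -0.1407, 0.1346]
eef_rot: [3.141, -0.0, -0.106]
ft_force: [0.4, 1.1, -2.1]
finger_gap: 0.0231
```

```bash
python3 look.py pics/c7.png
```

```text
[ 0.56550303 -0.14065388  0.13460616] [ 3.14103499e+00 -4.40995548e-05 -1.06343655e-01] 0.023085248064047017 [ 0.374191    1.13798268 -2.05049459]
0.13508754563181405 -0.005777153562781155
```

View pics/c7.png

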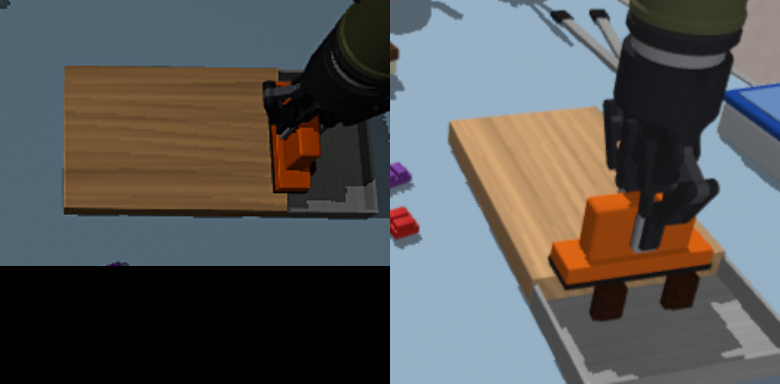

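```bash
python3 - <<'E'
from h import *
s=eyes.grab_frame("side");f=s["frame"]
C=np.array([.5853,-.0069]);yaw=-1.675;x=np.array([np.cos(yaw),np.sin(yaw)]);y=np.array([-x[1],x[0]])
m=cv2.inRange(f,(0,0,0),(70,38,32));m[:300]=0;m[:,:380]=0;m[:,470:]=0
m=cv2.inRange(cv2.cvtColor(f,cv2.COLOR_RGB2HSV),(0,90,15),(14,255,80))&cv2.inRange(np.indices(f.shape[:2])[0].astype(np.float32),300,350)
for c in cv2.findContours(m,0,2)[0]:
    if cv2.contourArea(c)<40: continue
    P=cv2.approxPolyDP(c,2,True).reshape(-1,2);print(P.tolist())
    b=P[np.argsort(-P[:,1])[:2]]
    for q in ray(s,b,.004): print("floor",((q[:2]-C)@x).round(4),((q[:2]-C)@y).round(4))
    t=P[np.argsort(P[:,1])[:2]]
    for q in ray(s,t,.03): print("top@.03",((q[:2]-C)@x).round(4))
E
```

```text
[[407, 314], [386, 317], [386, 340], [404, 338]]
floor 0.1628 -0.0461
floor 0.164 -0.0228
top@.03 0.1507
top@.03 0.1505
[[455, 307], [436, 310], [432, 325], [434, 332], [452, 330], [457, 312]]
floor 0.1621 0.0189
floor 0.1634 0.0431
top@.03 0.1509
top@.03 0.1512
```

Request:
move_arm:
  commands: [1,0,0,-8,0,1,0,-20,-20,0,1,0,-50,-30,0,1,0,-80,-30,0,1,0,-110,-30,0,1,0,-135,-30,0,1,0,-135,-30,0,1,0,-135,-30,0]

```text
time: 14.95
eef_pos: [0.5798, -0.0053, 0.1652]
eef_rot: [3.141, -0.001, -0.105]
ft_force: [0.2, -1.2, -1.6]
finger_gap: 0.0234
```

```bash
python3 - <<'E'
from h import *
p=bot.read_state();print(p["eef_pos"],p["ft_force"])
d=eyes.grab_frame("top");s=eyes.grab_frame("side")
im=np.zeros((480,780,3),np.uint8)
im[:,:300]=cv2.resize(d["frame"][90:186,385:445],(300,480),interpolation=2)
im[:360,300:]=cv2.resize(s["frame"][284:359,370:470],(480,360),interpolation=2)
cv2.imwrite("pics/c8.png",cv2.convertScaleAbs(im[:,:,::-1],alpha=1.8))
E
```

```text
[ 0.57979474 -0.00532463  0.16515845] [ 0.24325441 -1.16828567 -1.63577369]
```

View pics/c8.png

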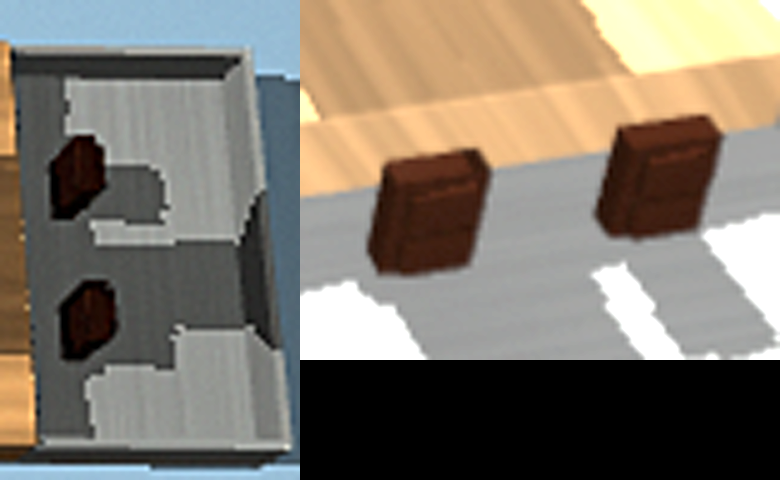

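Seen close, both chips stand free on edge in the tray, about 20 mm from the board's end: at (430,212) and (660,178) in the right-hand crop. My last push stopped just as it reached them. I'll push further at the same height to lay them flat.

Request:
move_arm:
  commands: [1,0,25,0,0,1,0,60,0,0,1,0,90,0,0,1,0,110,10,0,1,0,110,22,0,1,0,110,30.5,0,1,0,110,30.5,0,1,0,110,30.5,0]

```text
time: 16.05
eef_pos: [0.5684, -0.1131, 0.1336]
eef_rot: [-3.14, 0.0, -0.103]
ft_force: [-0.1, -0.5, -2.0]
finger_gap: 0.0237
```

Request:
move_arm:
  commands: [1,0,8,0,0,1,0,16,0,0,1,0,24,0,0,1,0,32,0,0,1,0,40,0,0,1,0,48,0,0,1,0,54,0,0,1,0,54,0,0]

```text
time: 17.05
eef_pos: [0.5625, -0.1694, 0.1341]
eef_rot: [3.141, -0.0, -0.106]
ft_force: [0.2, 0.9, -1.7]
finger_gap: 0.0231
```

```bash
cat > chips.py <<'E'
from h import *
import sys
p=bot.read_state();print(p["eef_pos"],p["ft_force"],p["finger_gap"])
s=eyes.grab_frame("side");f=s["frame"]
C=np.array([.5853,-.0069]);yaw=-1.675;x=np.array([np.cos(yaw),np.sin(yaw)]);y=np.array([-x[1],x[0]])
print("board",(p["eef_pos"][:2]-C)@x,(p["eef_pos"][:2]-C)@y)
m=cv2.inRange(cv2.cvtColor(f,cv2.COLOR_RGB2HSV),(0,90,10),(14,255,80));m[:295]=0
for c in cv2.findContours(m,0,2)[0]:
    if cv2.contourArea(c)<40: continue
    P=cv2.approxPolyDP(c,2,True).reshape(-1,2);q=ray(s,P,.010)[:,:2]-C
    print(P.tolist(),"x",(q@x).round(3),"y",(q@y).round(3))
E
python3 chips.py
```

```text
[ 0.56245593 -0.16940198  0.13407745] [ 0.17863671  0.87855539 -1.73353191] 0.02313795954760538
board 0.163996650556231 -0.005817479469462563
[[389, 338], [399, 359], [419, 356], [420, 352], [409, 335]] x [0.166 0.198 0.198 0.193 0.166] y [-0.045 -0.047 -0.022 -0.018 -0.018]
[[437, 330], [450, 351], [468, 348], [469, 343], [456, 327]] x [0.165 0.198 0.198 0.192 0.165] y [0.02  0.018 0.041 0.047 0.046]
```

Both chips now measure 32 mm along x (0.166 to 0.198), so they lie flat in the tray. I'll raise the scraper, return to mid-board and set it down.

Request:
move_arm:
  commands: [1,0,0,-10,0,1,0,0,-25,0,1,0,-30,-25,0,1,0,-70,-25,0,1,0,-110,-25,0,1,0,-150,-25,0,1,0,-175,-25,0,1,0,-175,-25,0]

```text
time: 18.1
eef_pos: [0.5816, 0.0092, 0.1603]
eef_rot: [-3.139, -0.002, -0.1]
ft_force: [-0.1, -0.8, -2.0]
finger_gap: 0.0234
```

Request:
move_arm:
  commands: [1,0,0,8,0,1,0,0,15,0,1,0,0,20,0,1,0,0,23,0,1,0,0,24.5,0,1,0,0,25.5,0,1,0,0,25.5,0,1,0,0,25.5,0]

```text
time: 19.1
eef_pos: [0.581, 0.0055, 0.1337]
eef_rot: [3.142, -0.0, -0.105]
ft_force: [-0.4, 0.2, -1.2]
finger_gap: 0.0231
```

Request:
move_arm:
  commands: [1,0,0,0.3,0,1,0,0,0.6,0,1,0,0,0.8,0,1,0,0,0.8,0,1,0,0,0.8,0,1,0,0,0.8,0,1,0,0,0.8,0,1,0,0,0.8,0]

```text
time: 20.1
eef_pos: [0.5812, 0.0054, 0.1334]
eef_rot: [-3.142, -0.001, -0.105]
ft_force: [-1.1, -0.9, 5.2]
finger_gap: 0.023
```

In contact with the board (5 N up). Now I'll open the fingers and lift away.

Request:
move_arm:
  commands: [0.3,0,0,0,0,0,0,0,0,0,-1,0,0,0,0,-1,0,0,0,0,-1,0,0,0,0,-1,0,0,0,0,-1,0,0,0,0,-1,0,0,0,0]

```text
time: 21.1
eef_pos: [0.581, 0.0054, 0.1328]
eef_rot: [3.142, -0.0, -0.105]
ft_force: [1.0, 0.0, -1.2]
finger_gap: 0.0855
```

Request:
move_arm:
  commands: [-1,0,0,-20,0,-1,0,0,-50,0,-1,0,0,-90,0,-1,0,0,-130,0,-1,0,0,-160,0,-1,0,-60,-160,0,-1,0,-120,-160,0,-1,0,-120,-160,0]

```text
time: 22.1
eef_pos: [0.5929, 0.1327, 0.2928]
eef_rot: [-3.136, 0.0, -0.095]
ft_force: [-0.6, -0.4, -0.4]
finger_gap: 0.0856
```

```bash
python3 look.py pics/c9.png; python3 chips.py
```

```text
[0.59290478 0.13270051 0.29276279] [-3.13606197e+00  3.09675477e-04 -9.45415875e-02] 0.08560290593423835 [-0.55588414 -0.36360817 -0.44843063]
-0.13963428545246503 -0.0069570470114756824
[0.59325844 0.12521866 0.29255283] [-0.17291536 -0.53710818  0.04688469] 0.08553485190835626
board -0.13222980709195065 -0.00582707360029322
[[389, 337], [399, 359], [419, 356], [420, 352], [408, 334]] x [0.164 0.198 0.198 0.193 0.164] y [-0.044 -0.047 -0.022 -0.018 -0.019]
[[437, 330], [450, 351], [468, 348], [469, 343], [456, 326]] x [0.165 0.198 0.198 0.192 0.163] y [0.02  0.018 0.041 0.047 0.047]
```

View pics/c9.png

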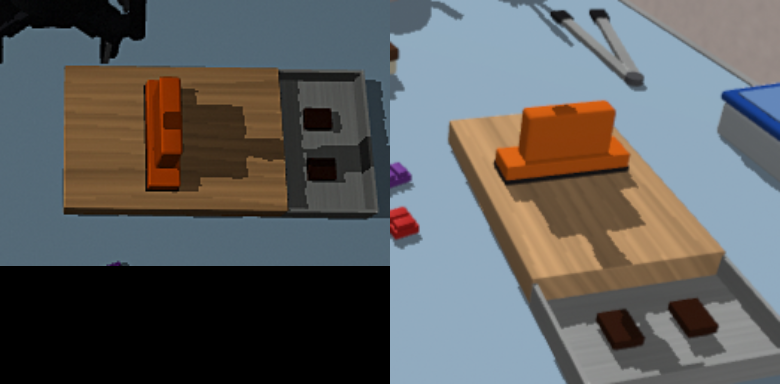

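The scraper stands upright on the wood at about (163,133) in the left crop and (563,142) in the right. Both chips lie flat in the tray, and the arm is clear.

```bash
python3 -c "
from station import bot
print(bot.close_job())"
```

```text
the job is handed in; nothing more can be done
None
```

Both chocolate chips are in the steel tray, and the orange scraper stands upright on the wooden board, released. I gripped the smaller scraper by its handle, swept both chips along the board into the tray and kept hold of it until they lay flat. I handed the job in at about 22 s.

**Last checks:** The final pictures show both chips flat in the tray, at about board x 0.165–0.198 m. The scraper is upright mid-board, the gripper is open and clear, and wrist force is near zero.

**What went less smoothly:**
- **Chips on edge:** on the first sweep both chips stood on edge under the scraper's foot. The wrist briefly read about 41 N up, carried through the held scraper. That is under the 120 N wrist limit. The 40 N limit covers the arm or gripper body pressing on something, and I saw neither do so. I lifted off and a second push laid both chips flat.
- **Camera disagreement:** the two cameras differed by 5–8 mm in world y on the early positions. The grasp and sweep allowed for that.

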